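# Turn the busbar stand-off screw face up

## Task

Two grey hexagonal busbar stand-offs lie on the bench. Roll the long one over, low on the bench and about where it lies rather than picking it up, until the flat with the two terminal screws faces straight up, and leave it lying flat like that. Leave the short one alone.

Things in the scene. Friction and masses are not known exactly. Their poses are not given: they have to be found in the camera images.
- long_post: Rigid grey hexagonal prism, 120 mm long, 50 mm across flats (58 across corners), about 0.3 kg, loose, lying on a flat. Origin: its centre, 25 mm above the bench at rest. x axis along its length; z axis out of the marked flat, which has a thin steel plate and two screws 60 mm apart (2 mm proud, no collision). At first this is an upper sloping flat: one roll of 60 degrees brings it up.
- short_post: The short stand-off, to be left alone: same grey hexagonal section, 50 mm across flats, but 70 mm long and with only one screw on its marked flat; loose, about 0.18 kg. Origin at its centre, x axis along its length, z axis out of its marked flat.
Mind the look-alikes: they are no part of the job. What is shaped like the long_post but red is not meant.

How it is judged:
By the outcome, as a careful person would: the job done as asked, in the order asked, and still so for the second after the job is handed in, with the robot touching nothing.
It also fails if it takes over 32 s, if anything falls off the work surface, if the arm or the gripper's body presses on something with over 40 N, if the wrist force passes 120 N, or if a joint passes its speed limit or range.

## Robot

A 7-joint arm with a two-finger parallel gripper is mounted at the origin on a cart in front of the work surface, level with it; the furniture and walls round the work are solid. World frame = base frame: x ahead of the robot, y to its left, z up, the work surface at z = 0. Lengths are in mm, angles in rad, forces in N, time in s.
With the tool pointing down it reaches from about 350 to 900 mm from the base axis. Payload 8.1 kg.
Tool frame: the origin (TCP) lies on the centre line of the jaws, within the pads' length; the fingertips stand 11 mm ahead of it and the grasp point (between the pads) lies 8 mm behind it (arm.nose_length is the distance from the TCP to the fingertips, in mm); z points along the fingers, y is the line along which they close (so a half turn about z gives the same grasp; the last joint's range is limited). The gripper opens to 92 mm and grips with 3 to 60 N. Pads are 19 mm wide; open, the fingers measure 130 mm over their backs; the gripper's body (75 mm by 190 mm) begins 47 mm behind the grasp point.
Start: joints at [-0.103, 0.434, 0.025, 1.573, -0.012, 1.134, -0.075], TCP at [625.013, -0.027, 237.742] pointing down, gripper open.
Joint ranges: [-2.62, 2.62], [-0.44, 2.09], [-1.27, 1.32], [0.08, 2.57], [-1.32, 4.46], [0.12, 2], [-2.74, 2.74]. Speed limits (rad/s): [2.22, 2.22, 3.01, 3.01, 3.14, 3.14, 3.14].

## Interface

Orientations are given as a unit quaternion [x, y, z, w].
In Python, from bench import arm gives the robot as it stands.
- The arm moves only by the shell command python3 -m jog 'ROWS' [FORCE]. ROWS is JSON, a list of rows, each an object with "translation": the shift along the tool's x, y, z in mm, a list of three; "rot": the turn, a rotation vector about the tool's x, y, z in degrees, a list of three; "jaw": the finger opening in mm, from 0 to 91.8. A call has 1 to 12 rows; each row shifts and turns the commanded pose from where the row before left it, along the tool's axes as they then stand; what a row does not reach is not made up. A row lasts 1/8 s, in which the tool goes at most 62.5 mm and 10.7 degrees, less where a joint would pass 70% of its speed; a pose out of reach is approached as far as the arm can. A call with a gripper value outside its range is refused whole. The fingers move at their own pace and stop on an object; FORCE is the grip in N (left out, the last holds). Time passes only in rows, so rows that do not move let the fingers close. It gives the time, the measured TCP pose, the force, the opening and the grip force at its end, in the units of the state.
- arm.observe(): the state, without advancing time (a new reading comes with each control period).
- arm.grab_frame(name): name is "scene" or "side" or "wrist"; returns a dict with "pixels" (384x512x3 uint8, red, green, blue), "fx", "fy", "cx", "cy" (pixels), "cam_to_world" (4x4, takes a point from camera to world coordinates). Camera axes: x right, y down, z forward; pixel columns grow to the right and rows downward; lengths in mm; the calibration is good to about 2 mm. The wrist camera is an equidistant fisheye: a pixel r from the principal point sees the ray r / f radians off the axis. A picture is of the moment at which its call begins. There is no depth.
- arm.hand_in(): hands the job in; it is judged then, once.
The state is a dict: "clock": time; "joints": joint angles; "qvel": joint speeds; "tau": joint torques, N m; "tcp_pos": TCP position; "tcp_rot": TCP orientation; "wrist_force": force on the tool from outside, world axes, zero at the start; "moment": the same for the moment, N m; "gripper_width": finger opening in mm; "gripper_force": force on a finger pad.
Only numpy, scipy, OpenCV 4.12 (cv2) and the standard library are available. Lean on these libraries where they do the work, as an engineer would, in place of code of your own. Each camera call takes 0.05 s, during which the arm holds its last target. There are 200 camera calls.

## Working session

There is one attempt and no reset: what is moved stays moved. The work goes in short steps, Python scripts to look and compute and a shell command to move; the robot and the scene stay as the last step left them, time stands still between calls to the robot, and variables do not carry over. Pictures are saved under pics/ and viewed, at most 10 in all, crops included, and the job is handed in when it is done.

```bash
mkdir -p pics; ls; python3 - <<'E'
from bench import arm
import cv2,numpy as np
a=arm.grab_frame("scene");b=arm.grab_frame("side")
for n,f in(("scene",a),("side",b)):
    print(n,f["fx"],f["fy"],f["cx"],f["cy"],np.round(f["cam_to_world"],3).tolist())
    cv2.imwrite(f"pics/{n}0.png",f["pixels"][:,:,::-1])
print(arm.observe())
E
```

```text
pics
scene 456.3703744281204 456.3703744281204 259.73938474711787 191.51887814361058 [[-0.722, -0.504, 0.474, 63.533], [-0.691, 0.51, -0.512, 521.718], [0.016, -0.697, -0.717, 719.826], [0.0, 0.0, 0.0, 1.0]]
side 346.4697055235274 346.4697055235274 256.70058840120714 193.5904196593175 [[-0.977, -0.133, 0.165, 334.56], [-0.21, 0.521, -0.827, 772.811], [0.024, -0.843, -0.537, 524.993], [0.0, 0.0, 0.0, 1.0]]
{'clock': 0.1, 'joints': array([-0.10262762,  0.43513644,  0.02500403,  1.57398205, -0.01158681,
        1.13401037, -0.07509913]), 'qvel': array([ 0.00100963, -0.00207036, -0.00021317, -0.00169656, -0.00047452,
       -0.0007148 , -0.00064829]), 'tau': array([ 2.76666542e-03, -6.69124532e+01,  9.87763703e-01, -3.15145969e+01,
       -6.05509384e-02,  3.73947364e-02,  1.19628339e-04]), 'tcp_pos': array([ 6.24566433e+02, -5.54913283e-02,  2.37043585e+02]), 'tcp_rot': array([ 7.07128773e-01,  7.07084446e-01, -5.42503469e-04, -4.35599782e-04]), 'wrist_force': array([ 1.05679725,  1.60755739, -0.78154226]), 'moment': array([ 0.00054783,  0.02176062, -0.02774201]), 'gripper_force': 0.0, 'gripper_width': 91.92281482934658}
```

View pics/scene0.png

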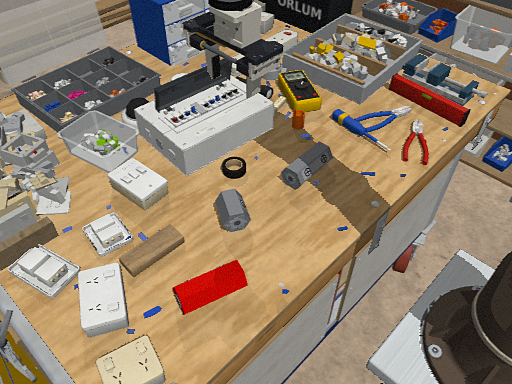

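View pics/side0.png

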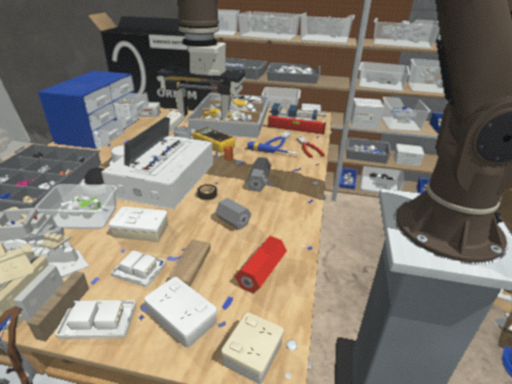

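The scene view shows two grey hexagons, at (306,165) and (232,210), and a red one at (210,286). The one at (306,165) looks longer and shows two dark screws, so I'll confirm it in a crop.

```bash
python3 - <<'E'
from bench import arm
import cv2,numpy as np
a=cv2.imread("pics/scene0.png")[130:240,205:345]
w=arm.grab_frame("wrist")
print(w["fx"],w["cx"],w["cy"],np.round(w["cam_to_world"],3).tolist())
cv2.imwrite("pics/wrist0.png",w["pixels"][:,:,::-1])
cv2.imwrite("pics/crop0.png",cv2.resize(a,None,fx=5,fy=5,interpolation=cv2.INTER_CUBIC))
E
```

```text
297.3186396354542 257.93090170446317 191.53138415939958 [[1.0, 0.0, -0.001, 624.276], [-0.0, -0.967, -0.254, 68.351], [-0.001, 0.254, -0.967, 384.748], [0.0, 0.0, 0.0, 1.0]]
```

View pics/crop0.png

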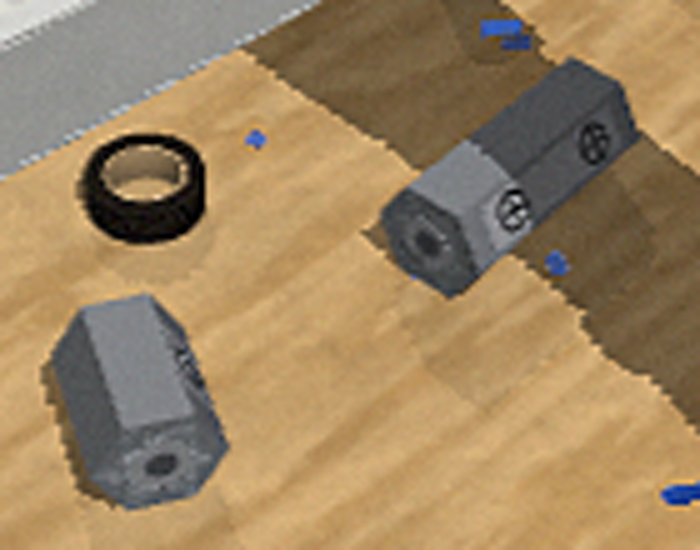

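View pics/wrist0.png

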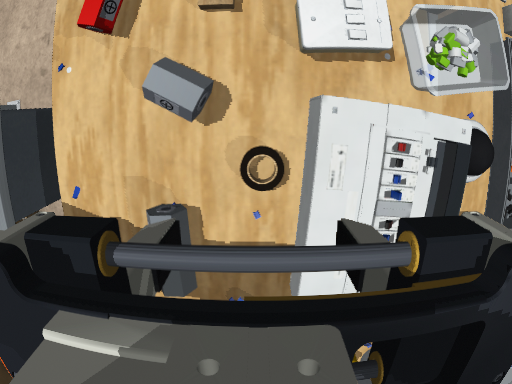

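```bash
cat > h.py <<'E'
from bench import arm
import numpy as np
def ray(f,u,v,fish=False):
    x=np.array([(u-f["cx"])/f["fx"],(v-f["cy"])/f["fy"]])
    if fish:
        r=np.hypot(*x); d=np.r_[x/r*np.sin(r),np.cos(r)]
    else: d=np.r_[x,1.]
    T=np.array(f["cam_to_world"]); return T[:3,3],T[:3,:3]@d
def plane(f,u,v,z,fish=False):
    o,d=ray(f,u,v,fish); return np.round(o+d*(z-o[2])/d[2],1)
E
python3 - <<'E'
from h import *
s=arm.grab_frame("scene");w=arm.grab_frame("wrist")
c=lambda x,y,z:plane(s,205+(x+.5)/5-.5,130+(y+.5)/5-.5,z)
p,q=c(512,210,38.5),c(597,143,38.5); print("screws",p,q,np.linalg.norm(p-q))
d=(q-p)/np.linalg.norm(q-p); n=np.array([d[1],-d[0],0]); n*=-np.sign(n[0])
print("axis",d,"normal",n,"centre",(p+q)/2-n*27*.866)
print("end hole z25",c(428,240,25))
for t in [(388,212),(467,142),(458,222),(570,60),(625,98)]: print(t,c(*t,50),c(*t,25))
print("box wrist",[plane(w,u,v,z,True) for u,v in[(300,225),(297,290),(322,97)] for z in(0,60)])
print("box scene bottom",plane(s,190,172,0),plane(s,273,115,0),"bot rt edge",plane(s,276,108,0),"top",plane(s,270,95,50))
print("orange",plane(s,298,125,0), "meter near corner",plane(s,290,112,0))
E
```

```text
screws [482.3 -80.8  38.5] [ 483.2 -141.7   38.5] 60.906649883243446
axis [ 0.01477671 -0.99989082  0.        ] normal [-0.99989082 -0.01477671  0.        ] centre [ 506.12944712 -110.90449093   38.5       ]
end hole z25 [504.6 -51.9  25. ]
(388, 212) [512.3 -32.2  50. ] [529.  -52.9  25. ]
(467, 142) [517.5 -90.4  50. ] [ 534.4 -113.3   25. ]
(458, 222) [486.9 -48.6  50. ] [502.7 -69.9  25. ]
(570, 60) [ 520.6 -167.1   50. ] [ 537.6 -192.8   25. ]
(625, 98) [ 486.1 -163.7   50. ] [ 501.9 -189.2   25. ]
box wrist [array([682.7, -81.1,   0. ]), array([673.6, -57.8,  60. ]), array([ 684.1, -189.5,    0. ]), array([ 674.8, -149.3,   60. ]), array([707. ,  93.7,   0. ]), array([694.1,  89.7,  60. ])]
box scene bottom [695.8  75.1   0. ] [ 708.6 -219.4    0. ] bot rt edge [ 724.1 -248.2    0. ] top [ 727.5 -225.8   50. ]
orange [ 634.1 -233.4    0. ] meter near corner [ 685.6 -261.2    0. ]
```

Candidates in the scene view: (306,165) has two screws 60.9 mm apart by ray casting and is 120 mm long, so it's the long post. (232,210) is short with one screw, and (210,286) is red. The long post is centred near (506,-111) with its axis along -y and its marked flat facing the robot.

I'll grip the upper-far and lower-near flats with the hand leaning 30° towards the robot. Then I'll roll it 60° about its far bottom edge.

```bash
python3 -m jog '[{"translation":[-18.5,-27,10.5],"rot":[0,0,0],"jaw":58},{"translation":[-18.5,-27,10.5],"rot":[0,0,0],"jaw":58},{"translation":[-18.5,-27,10.5],"rot":[0,0,0],"jaw":58},{"translation":[-18.5,-27,10.5],"rot":[0,0,0],"jaw":58},{"translation":[-18.5,-27,10.5],"rot":[0,0,0],"jaw":58},{"translation":[-18.5,-27,10.5],"rot":[0,0,0],"jaw":58},{"translation":[0,0,0],"rot":[-10,0,0],"jaw":58},{"translation":[0,0,0],"rot":[-10,0,0],"jaw":58},{"translation":[0,0,0],"rot":[-10,0,0],"jaw":58},{"translation":[0,0,0],"rot":[0,0,0],"jaw":58}]' 20
python3 - <<'E'
from h import *
import cv2
from scipy.spatial.transform import Rotation as R
o=arm.observe();print(o["joints"].round(2),R.from_quat(o["tcp_rot"]).as_matrix().round(3))
w=arm.grab_frame("wrist");cv2.imwrite("pics/w1.png",w["pixels"][:,:,::-1])
E
```

```text
clock: 1.5
tcp_pos: [463.6, -103.6, 173.6]
tcp_rot: [0.686, 0.69, 0.172, 0.155]
wrist_force: [0.6, 0.7, 0.3]
gripper_width: 58.0
gripper_force: 0.0
[ 0.3   0.1  -0.12  2.37 -0.4   0.24  0.56] [[-0.01   0.893  0.45 ]
 [ 1.    -0.001  0.024]
 [ 0.022  0.45  -0.893]]
```

View pics/w1.png

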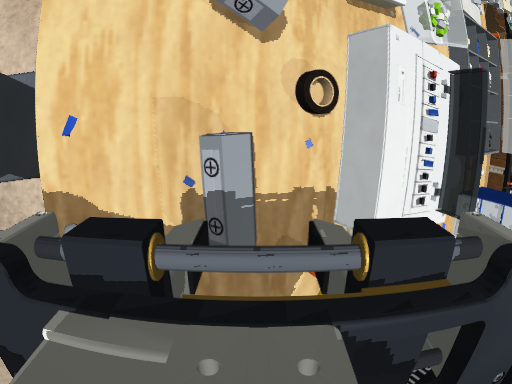

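The wrist view shows the post with screws at (211,167) and (216,227), its near top edge running from (220,134), and its right edge at (253,134).

```bash
python3 - <<'E'
from h import *
w=arm.grab_frame("wrist");P=lambda u,v,z:plane(w,u,v,z,True)
print(P(211,167,38.5),P(216,227,38.5))
print("top edge near/far",P(221,134,50),P(253,134,50),P(254,200,50),P(225,200,50))
E
```

```text
[483.3 -81.   38.5] [ 486.1 -142.1   38.5]
top edge near/far [490.  -49.3  50. ] [522.5 -50.2  50. ] [ 523.3 -115.6   50. ] [ 492.6 -111.9   50. ]
```

```bash
python3 -m jog '[{"translation":[-3,0,20],"rot":[0,0,0],"jaw":58},{"translation":[-4,0,20],"rot":[-1,0,0],"jaw":58},{"translation":[0,0,15],"rot":[-1,0,0],"jaw":58},{"translation":[0,0,0],"rot":[0,0,0],"jaw":58}]'; python3 - <<'E'
from h import *
from scipy.spatial.transform import Rotation as R
o=arm.observe();print(o["joints"].round(2),R.from_quat(o["tcp_rot"]).as_matrix().round(3))
E
```

```text
clock: 2.1
tcp_pos: [488.4, -106.4, 133.5]
tcp_rot: [0.683, 0.689, 0.182, 0.16]
wrist_force: [0.1, 0.5, 0.6]
gripper_width: 57.7
gripper_force: 0.0
[ 0.3   0.22 -0.12  2.38 -0.95  0.12  1.12] [[-0.017  0.883  0.469]
 [ 0.999  0.002  0.033]
 [ 0.029  0.469 -0.882]]
```

Joint 6 sits on its lower limit because the 30° lean is nearly parallel to the forearm. I'll fit the kinematics and see whether tilting the hand along the post frees it.

```bash
cat > fk.py <<'E'
from h import *
from scipy.optimize import least_squares
from scipy.spatial.transform import Rotation as R
lo=np.array([-2.62,-.44,-1.27,.08,-1.32,.12,-2.74]);hi=np.array([2.62,2.09,1.32,2.57,4.46,2,2.74])
def fk(q,p):
    h,L1,a,L2,L3,b=p; z=lambda t:R.from_euler('z',t); y=lambda t:R.from_euler('y',t)
    r=z(q[0])*y(q[1])*z(q[2]); x=np.array([0,0,h])+r.apply([a,0,L1])
    r=r*y(q[3]); x=x+r.apply([-a,0,L2]); r=r*z(q[4])*y(q[5]); x=x+r.apply([b,0,L3]); return x,r*z(q[6])
D=[([-.10262762,.43513644,.02500403,1.57398205,-.01158681,1.13401037,-.07509913],[624.566,-.055,237.04]),
([.3,.1,-.12,2.37,-.4,.24,.56],[463.6,-103.6,173.6])]
E
python3 - <<'E'
from fk import *
o=arm.observe();D.append((o["joints"],o["tcp_pos"]))
f=lambda p:np.concatenate([fk(q,p)[0]-x for q,x in D]+[.02*(np.array(p)-[340,400,0,400,250,0])])
s=least_squares(f,[340,400,0,400,250,0]);p=s.x;print(p.round(0),s.fun[:9].round(1))
print(fk(D[2][0],p)[1].as_matrix().round(3),fk(D[2][0],p)[1].as_quat().round(3),o["tcp_rot"].round(3))
off=fk(D[0][0],p)[1].inv()*R.from_quat([.707128,.707084,-.00054,-.00044]);print("off",off.as_rotvec(degrees=True))
np.save("p.npy",p)
C=np.array([507,-111,25.])
def T(lean,al,t,C=C):  # lean<0: hand towards robot; al>0: hand towards +y
    r=R.from_euler('y',lean,degrees=True)*R.from_matrix(np.array([[0,1,0],[1,0,0],[0,0,-1.]]))*R.from_euler('y',-al,degrees=True)
    # sign check printed
    return C+r.apply([0,0,t]),r
for lean,al in[(-30,0),(-15,0),(-30,20),(-30,-20),(-30,30),(0,20),(30,20),(30,-20)]:
    x,r=T(lean,al,-17,C+[29,0,0] if lean==30 else C); best=None
    for k in range(12):
        q0=np.clip(D[2][0]+np.random.default_rng(k).normal(0,.8,7),lo+.01,hi-.01)
        g=lambda q:np.r_[(fk(q,p)[0]-x)/10,20*((fk(q,p)[1]*off).inv()*r).as_rotvec(),.01*(q-D[2][0])]
        s=least_squares(g,q0,bounds=(lo,hi))
        if best is None or s.cost<best.cost: best=s
    print(lean,al,x.round(0),r.as_matrix()[:,2].round(2),round(best.cost,3),best.x.round(2))
E
```

```text
[1204. 1045. -425.  876. 1327.   48.] [ -8.5 -53.4  10.  -13.8  29.5 -43.2  14.7   4.   32.8]
[[-0.883  0.017  0.469]
 [ 0.002  0.999 -0.033]
 [-0.469 -0.029 -0.882]] [ 0.005  0.97  -0.016  0.242] [0.683 0.689 0.182 0.16 ]
off [ 1.32845992e-02 -1.30431326e-02  9.00071680e+01]
-30 0 [ 498. -111.   40.] [ 0.5   0.   -0.87] 0.001 [-2.49  1.32  0.52  2.16 -1.07  0.12 -1.18]
-15 0 [ 503. -111.   41.] [ 0.26  0.   -0.97] 0.0 [-0.66  0.65  0.57  2.12 -0.98  0.33  0.69]
-30 20 [ 499. -105.   39.] [ 0.47 -0.34 -0.81] 0.0 [ 2.07  1.22 -0.23  1.92 -0.21  0.55  2.24]
-30 -20 [ 499. -117.   39.] [ 0.47  0.34 -0.81] 0.001 [-2.26  1.32  0.95  1.71 -0.59  0.93 -1.27]
-30 30 [ 500. -102.   38.] [ 0.43 -0.5  -0.75] 0.0 [ 1.77  1.24 -0.07  1.71 -0.39  0.86  2.22]
0 20 [ 507. -105.   41.] [ 0.   -0.34 -0.94] 0.0 [ 0.53  0.82  0.16  1.68 -0.5   0.93  1.01]
30 20 [ 544. -105.   39.] [-0.47 -0.34 -0.81] 0.0 [ 0.19  1.23  0.25  1.02 -0.4   1.54  0.4 ]
30 -20 [ 544. -117.   39.] [-0.47  0.34 -0.81] 0.0 [-0.61  1.28  0.43  0.92 -0.25  1.6  -0.18]
```

```bash
cat >> fk.py <<'E'
def fk(q,p):
    h,L1,a1,a2,L2,L3,b,y1,y2,y3=p; z=lambda t:R.from_euler('z',t); y=lambda t:R.from_euler('y',t)
    r=z(q[0])*y(q[1]); x=np.array([0,0,h])+r.apply([0,y1,0]); r=r*z(q[2]); x=x+r.apply([a1,y2,L1])
    r=r*y(q[3]); x=x+r.apply([a2,0,0]); r=r*z(q[4])*y(q[5]); x=x+(r*y(-q[5])).apply([0,0,L2])+r.apply([b,y3,L3]); return x,r*z(q[6])
D.append(([.29999,.22,-.12,2.38,-.95,.12,1.12],[488.4,-106.4,133.5]))
pr=np.array([365,395,-20,20,385,300,0,60,0,0.])
off=R.from_euler('z',90,degrees=True)
def fit():
    o=arm.observe();D[-1]=(o["joints"],o["tcp_pos"])
    f=lambda p:np.concatenate([fk(q,p)[0]-x for q,x in D]+[.05*(p-pr)])
    s=least_squares(f,pr); return s.x,s.fun[:9]
def T(lean,al,t,C=np.array([507,-111,25.])):
    r=R.from_euler('y',lean,degrees=True)*R.from_matrix(np.array([[0,1,0],[1,0,0],[0,0,-1.]]))*R.from_euler('y',-al,degrees=True)
    return C+r.apply([0,0,t]),r
E
python3 - <<'E'
from fk import *
p,e=fit();print(p.round(0),e.round(1));np.save("p.npy",p);qn=D[-1][0]
for lean,al in[(-30,0),(-20,0),(-15,0),(-30,20),(-30,-20),(-30,30),(0,20),(30,20)]:
    x,r=T(lean,al,-17); x=x+[29*(lean==30),0,0]; best=None
    for k in range(6):
        q0=np.clip(qn+np.random.default_rng(k).normal(0,.4,7),lo+.01,hi-.01)
        g=lambda q:np.r_[(fk(q,p)[0]-x)/10,20*((fk(q,p)[1]*off).inv()*r).as_rotvec(),.05*(q-qn)]
        s=least_squares(g,q0,bounds=(lo,hi))
        if best is None or s.cost<best.cost: best=s
    print(lean,al,round(best.cost,3),best.x.round(2))
E
```

```text
[ 809.  644.   53.  238.  619.  654.  160.  113. -153.   52.] [ -4.9 -38.6   0.1 -13.8  62.4 -17.2  10.2 -23.   16. ]
-30 0 1.488 [-1.56  0.62  0.82  2.31 -0.16  0.12 -0.76]
-20 0 0.0 [ 0.04  0.47  0.13  2.28 -1.13  0.12  1.26]
-15 0 0.003 [-0.79  0.44  0.77  2.2  -0.69  0.44  0.5 ]
-30 20 0.005 [ 1.64  1.22 -0.57  2.05 -0.14  0.2   1.59]
-30 -20 0.016 [-2.1   1.11  1.13  2.07 -0.57  0.69 -0.82]
-30 30 0.004 [ 1.33  1.12 -0.15  1.94 -0.83  0.67  2.19]
0 20 0.002 [ 0.14  0.69  0.2   1.75 -0.59  0.91  0.72]
30 20 0.008 [-0.06  1.11  0.28  1.05 -0.52  1.6   0.19]
```

```bash
cat > st.py <<'E'
from h import *
from scipy.spatial.transform import Rotation as R
o=arm.observe();M=R.from_quat(o["tcp_rot"]).as_matrix();print("q",o["joints"].round(2),"y",M[:,1].round(3),"z",M[:,2].round(3))
E
python3 -m jog '[{"translation":[0,0,-15],"rot":[7,0,0],"jaw":58},{"translation":[0,0,-15],"rot":[7,0,0],"jaw":58},{"translation":[0,0,0],"rot":[0,10,0],"jaw":58},{"translation":[0,0,0],"rot":[0,10,0],"jaw":58},{"translation":[0,0,0],"rot":[0,0,0],"jaw":58}]'; python3 st.py
```

```text
clock: 2.72
tcp_pos: [483.2, -106.9, 138.2]
tcp_rot: [0.663, 0.71, 0.237, 0.016]
wrist_force: [-0.0, -0.4, 0.2]
gripper_width: 57.8
gripper_force: 0.0
q [ 0.31  0.31  0.14  2.21 -0.9   0.64  1.25] y [0.934 0.008 0.358] z [ 0.337  0.316 -0.887]
```

```bash
python3 -m jog '[{"translation":[0,0,10],"rot":[-4.3,0,-1.4],"jaw":58},{"translation":[0,0,10],"rot":[-4.3,0,-1.4],"jaw":58},{"translation":[0,0,0],"rot":[0,0,0],"jaw":58}]'; python3 st.py
```

```text
clock: 3.1
tcp_pos: [488.9, -94.9, 120.4]
tcp_rot: [0.64, 0.708, 0.29, 0.069]
wrist_force: [0.5, 1.0, -0.0]
gripper_width: 57.8
gripper_force: 0.0
q [ 0.54  0.35 -0.12  2.32 -1.3   0.49  1.72] y [0.866 0.011 0.499] z [ 0.469  0.323 -0.822]
```

```bash
python3 -m jog '[{"translation":[-10,-11,10],"rot":[0,0,0],"jaw":58},{"translation":[-10,-11,10],"rot":[0,0,0],"jaw":58},{"translation":[-10,-10,10],"rot":[0,0,0],"jaw":58},{"translation":[0,0,0],"rot":[0,0,0],"jaw":58}]'; python3 st.py
```

```text
clock: 3.6
tcp_pos: [483.5, -115.1, 72.2]
tcp_rot: [0.641, 0.706, 0.292, 0.07]
wrist_force: [0.3, 0.3, 0.6]
gripper_width: 58.2
gripper_force: 0.0
q [ 0.96  0.53 -0.59  2.31 -1.3   0.25  1.83] y [0.865 0.007 0.502] z [ 0.473  0.322 -0.82 ]
```

```bash
python3 -m jog '[{"translation":[0,-3.4,6],"rot":[0,0,0],"jaw":58},{"translation":[0,0,8],"rot":[0,0,0],"jaw":58},{"translation":[0,0,6],"rot":[0,0,0],"jaw":58},{"translation":[0,0,0],"rot":[0,0,0],"jaw":58}]'; python3 st.py;  python3 - <<'E'
from h import *
import cv2
for n in("scene","side","wrist"):
    f=arm.grab_frame(n);cv2.imwrite(f"pics/{n}2.png",f["pixels"][:,:,::-1])
a=cv2.resize(cv2.imread("pics/side2.png")[120:240,190:350],None,fx=3.7,fy=3.7,interpolation=3)
b=cv2.imread("pics/wrist2.png")[60:360,100:400]
c=np.zeros((600,800,3),np.uint8);c[:444,:592]=a[:444,:592];cv2.imwrite("pics/v2.png",c[:444,:592]);
E
```

```text
clock: 4.1
tcp_pos: [490.3, -107.7, 54.9]
tcp_rot: [0.639, 0.708, 0.292, 0.071]
wrist_force: [-0.2, -0.0, 0.2]
gripper_width: 58.3
gripper_force: 0.0
q [ 1.05  0.62 -0.75  2.31 -1.32  0.12  1.87] y [0.864 0.012 0.504] z [ 0.474  0.323 -0.82 ]
```

View pics/v2.png

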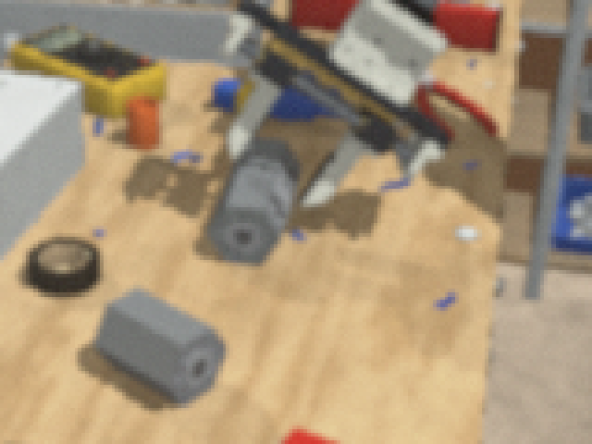

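The view from the side shows the jaws tapered and straddling the post at (255,195), leaning as planned. The tips need to go about 18 mm deeper, so I'll add tilt along the post.

```bash
python3 -m jog '[{"translation":[0,0,-3],"rot":[0,8,0],"jaw":58},{"translation":[0,0,8],"rot":[0,4,0],"jaw":58},{"translation":[0,0,6],"rot":[0,0,0],"jaw":58},{"translation":[0,0,0],"rot":[0,0,0],"jaw":58}]'; python3 st.py
```

```text
clock: 4.75
tcp_pos: [495.6, -101.1, 45.6]
tcp_rot: [0.608, 0.711, 0.352, 0.004]
wrist_force: [-0.0, 0.3, -0.4]
gripper_width: 57.7
gripper_force: 0.0
q [ 0.94  0.67 -0.49  2.22 -1.17  0.45  1.82] y [0.863 0.012 0.505] z [ 0.434  0.497 -0.752]
```

```bash
python3 -m jog '[{"translation":[-5,-0.7,3],"rot":[0,0,0],"jaw":58},{"translation":[-5,0,3],"rot":[0,0,0],"jaw":58},{"translation":[-3,0,2.5],"rot":[0,0,0],"jaw":58},{"translation":[0,0,0],"rot":[0,0,0],"jaw":58}]'; python3 st.py
```

```text
clock: 5.25
tcp_pos: [502.3, -109.6, 33.0]
tcp_rot: [0.609, 0.711, 0.352, 0.004]
wrist_force: [0.3, 0.3, -0.5]
gripper_width: 58.1
gripper_force: 0.0
q [ 0.94  0.7  -0.48  2.2  -1.17  0.45  1.84] y [0.863 0.011 0.505] z [ 0.434  0.496 -0.752]
```

```bash
python3 -m jog '[{"translation":[0,0,0],"rot":[0,0,0],"jaw":50},{"translation":[0,0,0],"rot":[0,0,0],"jaw":44},{"translation":[0,0,0],"rot":[0,0,0],"jaw":44},{"translation":[0,0,0],"rot":[0,0,0],"jaw":44}]' 25; python3 st.py;python3 - <<'E'
from h import *
import cv2
f=arm.grab_frame("side");cv2.imwrite("pics/v3.png",cv2.resize(f["pixels"][120:240,190:350,::-1],None,fx=3.7,fy=3.7,interpolation=3))
E
```

```text
clock: 5.75
tcp_pos: [502.1, -109.4, 33.1]
tcp_rot: [0.609, 0.711, 0.352, 0.004]
wrist_force: [-0.6, 0.3, -3.2]
gripper_width: 49.8
gripper_force: 24.8
q [ 0.94  0.7  -0.48  2.2  -1.17  0.45  1.84] y [0.863 0.011 0.505] z [ 0.434  0.496 -0.752]
```

View pics/v3.png

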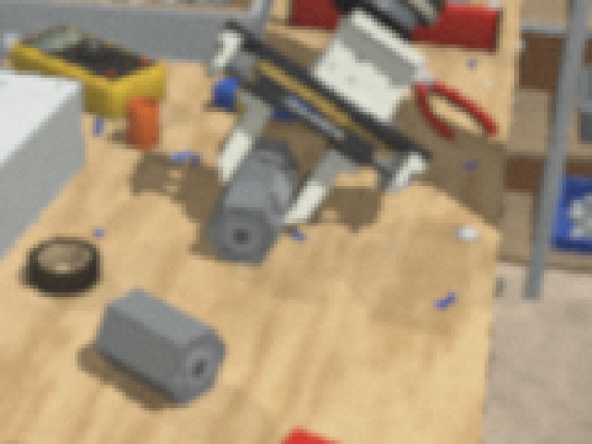

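Flush grip at 49.8 mm, which matches 50 mm across flats. Now I'll roll it about the far bottom edge, 30° first.

```bash
python3 -m jog '[{"translation":[0.3,3.8,-0.6],"rot":[4.35,0,2.45],"jaw":44},{"translation":[-0.1,3.3,0.1],"rot":[4.35,0,2.45],"jaw":44},{"translation":[-0.1,3.3,0.1],"rot":[4.35,0,2.45],"jaw":44},{"translation":[-0.1,3.3,0.1],"rot":[4.35,0,2.45],"jaw":44},{"translation":[-0.1,3.3,0.1],"rot":[4.35,0,2.45],"jaw":44},{"translation":[-0.1,3.3,0.1],"rot":[4.35,0,2.45],"jaw":44},{"translation":[0,0,0],"rot":[0,0,0],"jaw":44}]' 25; python3 st.py
```

```text
clock: 6.68
tcp_pos: [522.6, -108.6, 39.2]
tcp_rot: [0.678, 0.69, 0.181, -0.178]
wrist_force: [0.0, 0.3, -3.8]
gripper_width: 49.7
gripper_force: 24.9
q [ 0.39  0.68  0.03  1.86 -0.62  0.92  0.89] y [1.    0.016 0.009] z [ 0.     0.49  -0.872]
```

```bash
python3 -m jog '[{"translation":[-0.1,3.3,0.1],"rot":[4.35,0,2.45],"jaw":44},{"translation":[-0.1,3.3,0.1],"rot":[4.35,0,2.45],"jaw":44},{"translation":[-0.1,3.3,0.1],"rot":[4.35,0,2.45],"jaw":44},{"translation":[-0.1,3.3,0.1],"rot":[4.35,0,2.45],"jaw":44},{"translation":[-0.1,3.3,0.1],"rot":[4.35,0,2.45],"jaw":44},{"translation":[-0.1,3.3,0.1],"rot":[4.35,0,2.45],"jaw":44},{"translation":[0,0,0],"rot":[0,0,0],"jaw":44}]' 25; python3 st.py;python3 - <<'E'
from h import *
import cv2
f=arm.grab_frame("side");cv2.imwrite("pics/v4.png",cv2.resize(f["pixels"][120:240,190:350,::-1],None,fx=3.7,fy=3.7,interpolation=3))
E
```

```text
clock: 7.55
tcp_pos: [540.0, -108.6, 33.3]
tcp_rot: [0.703, 0.62, -0.002, -0.349]
wrist_force: [1.1, 1.0, -2.4]
gripper_width: 49.7
gripper_force: 24.9
q [ 0.22  0.93  0.17  1.43 -0.44  1.47  0.45] y [ 0.87   0.013 -0.493] z [-0.436  0.487 -0.757]
```

View pics/v4.png

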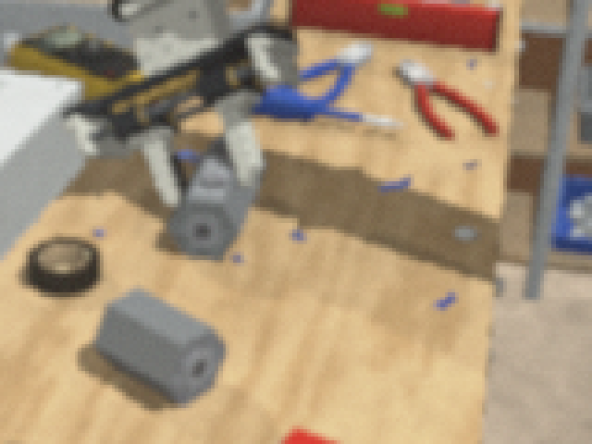

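The marked flat with its plate and screws now faces up. I'll settle it, release, back out along the tool, then go straight up.

```bash
python3 -m jog '[{"translation":[-0.3,0.3,0.5],"rot":[0,0,0],"jaw":44},{"translation":[0,0,0],"rot":[0,0,0],"jaw":53},{"translation":[0,0,0],"rot":[0,0,0],"jaw":57},{"translation":[0,0,0],"rot":[0,0,0],"jaw":57},{"translation":[0,0,-8],"rot":[0,0,0],"jaw":57},{"translation":[0,0,-11],"rot":[0,0,0],"jaw":57},{"translation":[0,0,-11],"rot":[0,0,0],"jaw":57},{"translation":[9,-10,-15],"rot":[0,0,0],"jaw":57},{"translation":[9,-10,-15],"rot":[0,0,0],"jaw":57},{"translation":[9,-10,-15],"rot":[0,0,0],"jaw":57},{"translation":[9,-10,-15],"rot":[0,0,0],"jaw":57},{"translation":[9,-10,-15],"rot":[0,0,0],"jaw":57}]'; python3 -m jog '[{"translation":[0,0,0],"rot":[0,0,0],"jaw":57},{"translation":[0,0,0],"rot":[0,0,0],"jaw":57}]'; python3 - <<'E'
from h import *
import cv2
f=arm.grab_frame("side");g=arm.grab_frame("scene")
a=cv2.resize(f["pixels"][120:240,190:350,::-1],(390,292),interpolation=3)
b=cv2.resize(g["pixels"][120:240,190:350,::-1],(390,292),interpolation=3)
cv2.imwrite("pics/v5.png",np.hstack([a,b]))
E
```

```text
clock: 9.1
tcp_pos: [552.9, -121.5, 158.9]
tcp_rot: [0.703, 0.62, -0.003, -0.347]
wrist_force: [-0.6, 0.8, 0.0]
gripper_width: 57.4
gripper_force: 0.0
clock: 9.35
tcp_pos: [552.5, -121.5, 156.9]
tcp_rot: [0.703, 0.62, -0.003, -0.348]
wrist_force: [0.3, 0.3, -0.4]
gripper_width: 57.1
gripper_force: 0.0
```

View pics/v5.png

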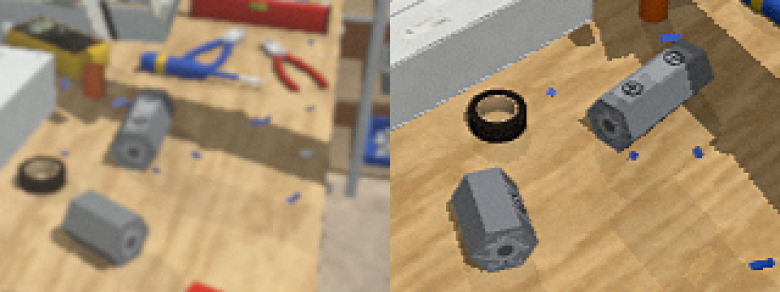

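Both views show the two screws on the top flat (right half, (632,88) and (675,58)), with the post lying flat, the short one undisturbed and the gripper clear.

```bash
python3 -c "
from bench import arm
print(arm.hand_in())"
```

```text
the job is handed in; nothing more can be done
None
```

I rolled the long post 60° about its bottom edge: it lies flat, two-screw flat up, about 30 mm further from the robot; the short post was not touched, and I handed the job in at about 9.5 s with the gripper clear (no verdict was returned).

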